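# Ready the matching paint tube over the mixing dish

## Task

A used tube lying on the striped card shows which colour has run out. Draw the fresh tube of that same colour out of the sloping rack, tip it so that its cap points at least 20 degrees below level, and bring the cap over the middle of the white mixing dish, 10 to 20 cm above the worktop. Finish while still holding it there, still and touching nothing else; leave the other tubes and the dish where they are.

Things in the scene. Friction and masses are not known exactly. Their poses are not given: they have to be found in the camera images.
- fresh_red: fresh red paint tube, silver-white with red print, in one of the rack's sleeves; 138 long, rigid, ~90 g. Origin: middle of flat underside; x to the cap (end at +69; flat tail 43 wide at -69), z square to the underside. Body round-shouldered, about 28 to 32 wide (y), 28 high (z) at x +20..+48; cap 20 dia., axis at z 14. Grip across y at x +33, z 13, fingers about square to the underside.
- red_nose (a point): middle of the end face of the cap of the fresh red tube (x = +69, y = 0, z = +14 in its frame)
- used_red: used red paint tube of the same shape (138x43x28), lying flat on the worktop, either on the card or aside (both farther right); origin middle of the underside, x to its cap
- fresh_yellow: fresh yellow paint tube, silver-white with yellow print, in one of the rack's sleeves; 138 long, rigid, ~90 g. Origin: middle of flat underside; x to the cap (end at +69; flat tail 43 wide at -69), z square to the underside. Body round-shouldered, about 28 to 32 wide (y), 28 high (z) at x +20..+48; cap 20 dia., axis at z 14. Grip across y at x +33, z 13, fingers about square to the underside.
- yellow_nose (a point): middle of the end face of the cap of the fresh yellow tube (x = +69, y = 0, z = +14 in its frame)
- used_yellow: used yellow paint tube of the same shape (138x43x28), lying flat on the worktop, either on the card or aside (both farther right); origin middle of the underside, x to its cap
- fresh_blue: fresh blue paint tube, silver-white with blue print, in one of the rack's sleeves; 138 long, rigid, ~90 g. Origin: middle of flat underside; x to the cap (end at +69; flat tail 43 wide at -69), z square to the underside. Body round-shouldered, about 28 to 32 wide (y), 28 high (z) at x +20..+48; cap 20 dia., axis at z 14. Grip across y at x +33, z 13, fingers about square to the underside.
- blue_nose (a point): middle of the end face of the cap of the fresh blue tube (x = +69, y = 0, z = +14 in its frame)
- used_blue: used blue paint tube of the same shape (138x43x28), lying flat on the worktop, either on the card or aside (both farther right); origin middle of the underside, x to its cap
- card: white paper card 170 (x) by 105 (y), paper-thin, a blue stripe along both long edges, flat on the worktop; one used tube lies on it (middles within 30 of each other; the other two more than 120 away). Origin: its middle
- rack: fixed wooden rack, 262 wide (y), 95 deep, 75 high; three sleeves at its y = -95, 0, +95, mouths to its -x (roughly the robot). A tube lies in each, cap out and up, on a floor rising 20 degrees to the mouth; tube origins at rack x 0, z 45. Origin: on the worktop below the middle tube's origin.
- rack_mouth (a point): centre of the middle sleeve's mouth, 11 above its floor. Each sleeve (60 wide outside, top 28 above its floor) encloses tube x -72 to -10; in front only a tongue 14 wide under the tube reaches to x +47, leaving room for fingers on both sides. The tail cannot be lifted straight up: draw the tube 70 or more along its own x.
- dish: loose white ceramic mixing dish, round, 100 across the rim, 24 high; origin centre of its underside

How it is judged:
By the outcome, as a careful person would: the job done as asked, in the order asked, and still so for the second after the job is handed in, while the arm keeps its last pose, push and grip.
It also fails if it takes over 32 s, if anything falls off the work surface, if the arm or the gripper's body presses on something with over 40 N, if the wrist force passes 120 N, or if a joint passes its speed limit or range.

## Robot

A 7-joint arm with a two-finger parallel gripper is mounted at the origin on a cart in front of the work surface, level with it; the furniture and walls round the work are solid. World frame = base frame: x ahead of the robot, y to its left, z up, the work surface at z = 0. Lengths are in m, angles in rad, forces in N, time in s.
With the tool pointing down it reaches from about 0.425 to 0.875 m from the base axis. Payload 4.7 kg.
Tool frame: the origin (TCP) lies midway between the tips of the shut fingers; the grasp point (between the pads) lies 19 mm behind it; z points along the fingers, y is the line along which they close (so a half turn about z gives the same grasp; the last joint's range is limited). The gripper opens to 87 mm and grips with 3 to 60 N. Pads are 19 mm wide; open, the fingers measure 117 mm over their backs; the gripper's body (75 mm by 190 mm) begins 51 mm behind the grasp point.
Start: joints at [1.363, 0.321, -0.07, 1.45, 0.023, 1.371, -0.057], TCP at [0.143, -0.634, 0.223] pointing down, gripper open.
Joint ranges: [-2.86, 2.86], [-0.3, 2.09], [-1.38, 1.24], [0.06, 2.45], [-1.56, 4.7], [0.09, 2.05], [-2.69, 2.69]. Speed limits (rad/s): [2.57, 2.57, 3.14, 3.14, 3.14, 3.14, 3.14].

## Interface

Orientations are given as a rotation vector (axis times angle).
In Python, from bench import monitor, cams, workorder gives the robot as it stands.
- The arm moves only by the tool move_arm, never from a script. Its arguments are lists of equal length, an entry for each row: "slide": the shift along the tool's x, y, z in cm, a list of three; "roll": the turn about the tool's z in rad. In form: {"slide": [[dx, dy, dz], ...], "roll": [roll, ...]}. A call has 1 to 20 rows; each row is the pose to reach, as a shift and turn from the pose commanded when the call began, along the tool's axes at that moment; what a row does not reach only later rows make up. A row lasts 1/10 s, in which the tool goes at most 50 mm and 8.59 degrees, less where a joint would pass 70% of its speed; a pose out of reach is approached as far as the arm can. A call with a gripper value outside its range is refused whole. "gripper" is the finger opening in cm, from 0 to 8.7, set as the call begins (left out, the last holds). The fingers move at their own pace and stop on an object; "squeeze" is the grip in N (left out, the last holds). Time passes only in rows, so rows that repeat a pose let the fingers close. It gives the time, the measured TCP pose, the force, the opening and the grip force at its end, in the units of the state.
- monitor.get_state(): the state, without advancing time (a new reading comes with each control period).
- cams.get_image(name): name is "scene" or "side" or "wrist"; returns the picture (384x512x3 uint8, red, green, blue); there is no depth.
- cams.get_calibration(name): a dict with "mtx" (3x3 intrinsics, pixels), "R" (3x3) and "t" (3): a world point X has camera coordinates R X + t. Camera axes: x right, y down, z forward; pixel columns grow to the right and rows downward; lengths in m; the calibration is good to about 2 mm. A picture is of the moment at which its call begins: read the wrist's pose just before it. get_calibration takes no time and is no camera call; for the wrist camera it gives the pose at the moment of the call.
- workorder.close_job(): hands the job in; it is judged then, once.
The state is a dict: "time": time; "joint_positions": joint angles; "qd": joint speeds; "joint_torque": joint torques, N m; "position": TCP position; "tool_rot": TCP orientation; "ft_force": force on the tool from outside, world axes, zero at the start; "torque": the same for the moment, N m; "grip_width": opening from 0.0 (shut) to 1.0 (fully open); "grip_force": force on a finger pad.
Only numpy, scipy, OpenCV 4.12 (cv2) and the standard library are available. Lean on these libraries where they do the work, as an engineer would, in place of code of your own. Each camera call takes 0.05 s, during which the arm holds its last target. There are 200 camera calls.

## Working session

There is one attempt and no reset: what is moved stays moved. The work goes in short steps, Python scripts to look and compute and a tool call to move; the robot and the scene stay as the last step left them, time stands still between calls to the robot, and variables do not carry over. Pictures are saved under pics/ and viewed, at most 11 in all, crops included, and the job is handed in when it is done.

Besides the shell and the picture viewer there is one more tool, called after "Request:" by a JSON object that holds its "api" and its "payload". move_arm: Moves the arm, as the interface text tells. Its arguments: {"type":"object","properties":{"slide":{"type":"array","items":{"type":"array","items":{"type":"number"}}},"roll":{"type":"array","items":{"type":"number"}},"gripper":{"type":"number"},"squeeze":{"type":"number"}},"required":["slide","roll"]}

```bash
mkdir -p pics; ls; python3 - <<'E'
from bench import monitor,cams
import cv2,numpy as np
for n in ["scene","side","wrist"]:
    im=cams.get_image(n); cv2.imwrite(f"pics/{n}0.png",im[:,:,::-1])
    c=cams.get_calibration(n); print(n,np.round(c["mtx"],1).tolist(),np.round(c["R"],3).tolist(),np.round(c["t"],3), 'C',np.round(-c["R"].T@c["t"],3))
s=monitor.get_state();print(s)
E
```

```text
pics
scene [[372.4, 0.0, 256.0], [0.0, 372.4, 183.0], [0.0, 0.0, 1.0]] [[-0.724, -0.69, 0.007], [-0.509, 0.527, -0.681], [0.466, -0.497, -0.732]] [0.413 0.296 0.783] C [0.085 0.518 0.772]
side [[434.9, 0.0, 254.7], [0.0, 434.9, 193.1], [0.0, 0.0, 1.0]] [[-0.94, -0.34, -0.011], [-0.205, 0.591, -0.78], [0.272, -0.731, -0.625]] [0.496 0.14  1.145] C [0.184 0.923 0.83 ]
wrist [[337.3, 0.0, 256.2], [0.0, 337.3, 193.6], [0.0, 0.0, 1.0]] [[0.221, -0.975, -0.001], [-0.929, -0.211, 0.305], [-0.298, -0.066, -0.952]] [-0.649 -0.039  0.392] C [ 0.224 -0.616  0.384]
{'time': 0.15, 'joint_positions': array([ 1.36309538,  0.32163854, -0.07011778,  1.45139456,  0.02258448,
        1.37079765, -0.05687233]), 'qd': array([-9.01465345e-04, -2.65638798e-03,  2.01441454e-04, -5.02963669e-03,
        5.08535453e-05,  6.13204674e-04,  2.42024049e-04]), 'joint_torque': array([ 5.05491346e-05, -4.91793716e+01, -4.04525176e-01, -3.12874532e+01,
       -6.39859680e-02,  4.05929808e-02,  1.24683552e-04]), 'position': array([ 0.14287967, -0.63367296,  0.22172234]), 'tool_rot': array([-3.12085409e+00, -3.47656952e-01,  3.46893932e-04]), 'ft_force': array([0.33106362, 0.0712477 , 0.11233535]), 'torque': array([-0.02488291,  0.05784443, -0.11426741]), 'grip_force': 0.0, 'grip_width': 0.9962973444838545}
```

View pics/scene0.png

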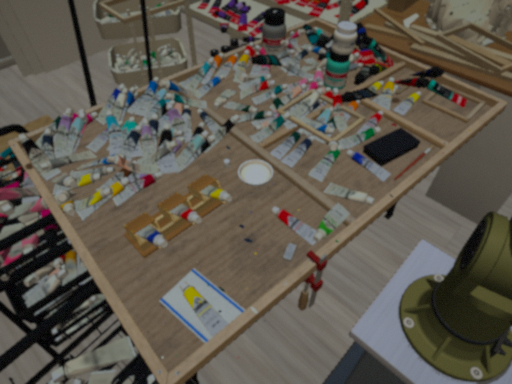

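View pics/side0.png

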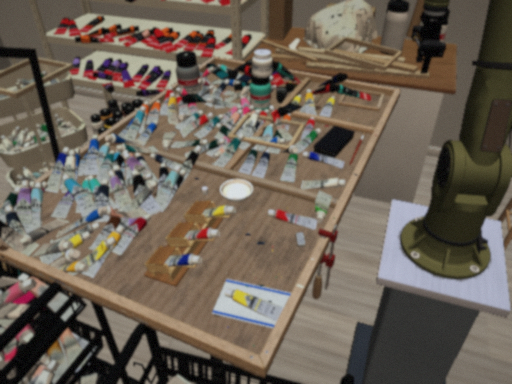

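The used tube on the card (scene ~(203,305)) is yellow. The fresh yellow tube is the rack tube nearest the dish: cap at about (222,194) in scene and (225,210) in side. The dish is at (255,172) in scene and (236,189) in side. I'll zoom in on the rack next.

```bash
cat > h.py <<'E'
import numpy as np,cv2
from bench import cams,monitor
from scipy.spatial.transform import Rotation as Ro
def ray(c,p):
    d=c["R"].T@np.linalg.solve(c["mtx"],[p[0],p[1],1]); return -c["R"].T@c["t"],d/np.linalg.norm(d)
def plane(c,p,z):
    o,d=ray(c,p); return o+d*(z-o[2])/d[2]
def tri(cs,ps):
    A=0;b=0;L=[]
    for c,p in zip(cs,ps):
        o,d=ray(c,p);P=np.eye(3)-np.outer(d,d);A=A+P;b=b+P@o;L.append((o,P))
    X=np.linalg.solve(A,b); return X,[np.linalg.norm(P@(X-o))*1000 for o,P in L]
def proj(c,X):
    q=c["mtx"]@(c["R"]@np.asarray(X)+c["t"]); return q[:2]/q[2]
E
python3 - <<'E'
from h import *
S,D=cams.get_calibration("scene"),cams.get_calibration("side")
a=cv2.imread("pics/scene0.png")[150:260,110:290]; b=cv2.imread("pics/side0.png")[165:295,135:275]
a=cv2.resize(a,(400*180//180*1,245),interpolation=cv2.INTER_CUBIC) if 0 else cv2.resize(a,None,fx=4,fy=4,interpolation=cv2.INTER_CUBIC)
b=cv2.resize(b,None,fx=4,fy=4,interpolation=cv2.INTER_CUBIC)
cv2.imwrite("pics/a.png",a);cv2.imwrite("pics/b.png",b)
for n,c,roi in (("scene",S,(230,150,285,195)),("side",D,(212,172,262,206))):
    im=cv2.imread(f"pics/{n}0.png"); hsv=cv2.cvtColor(im,cv2.COLOR_BGR2HSV)
    x0,y0,x1,y1=roi; h=hsv[y0:y1,x0:x1]
    m=((h[...,1]<60)&(h[...,2]>140)).astype(np.uint8)
    cn=max(cv2.findContours(m,0,2)[0],key=cv2.contourArea)
    e=cv2.fitEllipse(cn); u=np.array(e[0])+[x0,y0]; print(n,"dish",u,e[1],plane(c,u,.024))
    yl=((hsv[...,0]>20)&(hsv[...,0]<36)&(hsv[...,1]>150)&(hsv[...,2]>120)).astype(np.uint8)
    N,_,st,ce=cv2.connectedComponentsWithStats(yl)
    for i in range(1,N):
        if st[i,4]>15: print(n,st[i],ce[i],plane(c,ce[i],.07))
E
```

```text
scene dish [255.60067749 171.84254837] (23.397035598754883, 31.80145263671875) [ 0.59126607 -0.01973924  0.024     ]
scene [240  54   8   8  45] [243.84444444  57.71111111] [ 1.00625406 -0.39050106  0.07      ]
scene [373  82   8   8  38] [376.86842105  84.76315789] [ 0.55066499 -0.57867079  0.07      ]
scene [384  82  10   8  58] [388.9137931   85.13793103] [ 0.5197769  -0.60554461  0.07      ]
scene [410  93   9   9  43] [414.37209302  96.13953488] [ 0.425387   -0.60578063  0.07      ]
scene [ 79 174  12  12  76] [ 84.67105263 179.44736842] [0.85884298 0.3404622  0.07      ]
scene [112 182  11  13  80] [116.2375 187.625 ] [0.77542343 0.29960205 0.07      ]
scene [211 188  11  10  59] [216.16949153 192.91525424] [0.58000631 0.1358593  0.07      ]
scene [ 90 192  11  13  67] [ 95.62686567 197.52238806] [0.78311711 0.35297592 0.07      ]
scene [184 287  17  19 155] [190.92258065 294.54193548] [0.41441157 0.35448153 0.07      ]
side dish [235.86949539 188.53738213] (20.967823028564453, 33.9776725769043) [ 0.5949171  -0.02205219  0.024     ]
side [305  93   8   6  31] [308.38709677  95.
[... 166 characters left out ...]
] [297.18181818  98.27272727] [ 0.55781637 -0.56582302  0.07      ]
side [329  98   6   6  21] [331.66666667 100.19047619] [ 0.42975092 -0.59218363  0.07      ]
side [214 206  10  10  69] [218.89855072 211.30434783] [0.57762734 0.13785767 0.07      ]
side [110 232   9   7  33] [114.03030303 234.90909091] [0.79039085 0.30717681 0.07      ]
side [ 72 235  10  12  72] [ 76.09722222 240.48611111] [0.86809985 0.35521805 0.07      ]
side [ 97 243  10  16  87] [101.14942529 250.08045977] [0.78958294 0.36231468 0.07      ]
side [ 68 262   8   7  22] [ 71.68181818 265.31818182] [0.82537386 0.42654499 0.07      ]
side [234 291  12  14 107] [239.43925234 297.12149533] [0.42312812 0.38151241 0.07      ]
```

View pics/a.png

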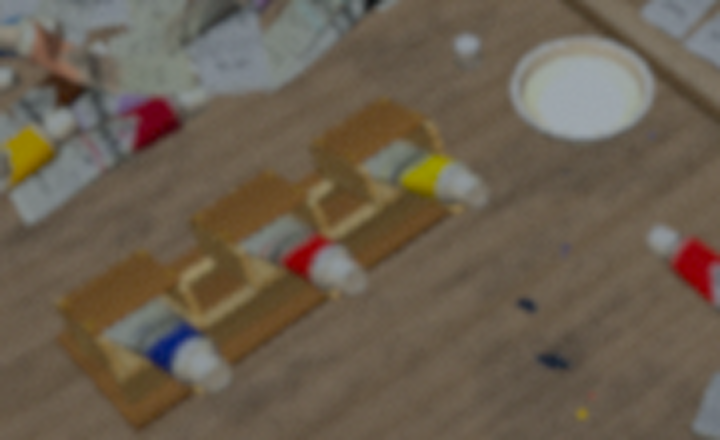

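View pics/b.png

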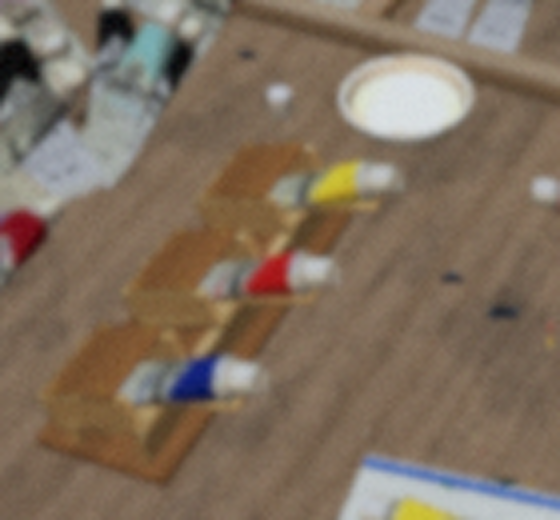

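The crops show the three rack tubes. Converted to full-frame pixels, the cap ends (yellow, red, blue) are:
- **scene:** (229.5,198), (199,221), (164.5,244.5)
- **side:** (234,209.5), (218,233), (200.5,259)

```bash
python3 - <<'E'
from h import *
cs=[cams.get_calibration("scene"),cams.get_calibration("side")]
noses=[((229.5,198),(234.25,209.5)),((198.75,220.75),(218.25,232.75)),((164.5,244.5),(200.5,259.25))]
N=[]
for n in noses:
    X,e=tri(cs,n);N.append(X);print("nose",X.round(4),np.round(e,1),[plane(c,p,.0818).round(4) for c,p in zip(cs,n)])
rois=[((205,180,225,202),(205,200,228,218)),((175,202,197,222),(190,222,212,242)),((142,225,165,245),(172,248,196,268))]
hr=[(20,36),(170,180),(105,128)]
ims=[cv2.cvtColor(cv2.imread(f"pics/{n}0.png"),cv2.COLOR_BGR2HSV) for n in("scene","side")]
for r,(lo,hi) in zip(rois,hr):
    ps=[]
    for im,(x0,y0,x1,y1) in zip(ims,r):
        h=im[y0:y1,x0:x1]; m=(h[...,0]>=lo)&(h[...,0]<=hi)&(h[...,1]>130)
        if lo==170: m|=(h[...,0]<8)&(h[...,1]>150)
        v,u=np.nonzero(m); ps.append((u.mean()+x0,v.mean()+y0))
    X,e=tri(cs,ps);print("band",X.round(4),np.round(e,1),np.round(ps,1).tolist())
print("dists",np.linalg.norm(N[0]-N[1]),np.linalg.norm(N[1]-N[2]))
y=(N[0]-N[2])[:2]; s=-1 if y[1]>0 else 1
print("rack line",y, "mouth dir", np.degrees(np.arctan2(*( np.array([-y[1],y[0]])*1)[::-1])))
E
```

```text
nose [0.5356 0.1313 0.0828] [0.2 0.2] [array([0.5361, 0.1309, 0.0818]), array([0.5362, 0.1301, 0.0818])]
nose [0.5381 0.2276 0.0833] [1.8 1.8] [array([0.537 , 0.2279, 0.0818]), array([0.5407, 0.2247, 0.0818])]
nose [0.5415 0.3221 0.084 ] [1.5 1.5] [array([0.5413, 0.3221, 0.0818]), array([0.5441, 0.3193, 0.0818])]
band [0.5756 0.1429 0.074 ] [0.3 0.3] [[215.1, 194.2], [218.8, 211.6]]
band [0.582  0.2318 0.0716] [0.2 0.2] [[185.6, 213.7], [202.3, 233.8]]
band [0.5884 0.3243 0.069 ] [0.1 0.1] [[152.1, 236.0], [183.1, 259.9]]
dists 0.09631928236186355 0.0945717711768575
rack line [-0.00597341 -0.19079119] mouth dir -1.793265663602662
```

Dish centre is at about (0.593, -0.021). The yellow nose is at (0.536, 0.131, 0.082), which matches the expected height of 0.0818, and the nose spacing is about 95 mm. I'll move to a hover by the rack, going round the base, and take a close wrist view.

```bash
cat >> h.py <<'E'
def go(*targets,R=None,p=None):
    s=monitor.get_state(); R=Ro.from_rotvec(s["tool_rot"]).as_matrix() if R is None else R
    p=s["position"] if p is None else p
    print("yaw deg",np.degrees(np.arctan2(R[1,0],R[0,0])).round(2),"tilt",np.degrees(np.arccos(-R[2,2])).round(2),"pos",p.round(4),"t",s["time"])
    for t in targets: print(t,"slide cm",(R.T@(np.array(t)-p)*100).round(2))
E
python3 -c "
from h import *
go((.36,-.42,.26),(.50,-.15,.28),(.52,.15,.27))"
```

```text
yaw deg 12.71 tilt 0.08 pos [ 0.1429 -0.6337  0.2217] t 0.15
(0.36, -0.42, 0.26) slide cm [ 25.88 -16.07  -3.81]
(0.5, -0.15, 0.28) slide cm [ 45.48 -39.33  -5.77]
(0.52, 0.15, 0.27) slide cm [ 54.03 -68.15  -4.73]
```

Request:
{"api": "move_arm", "payload": {"slide": [[4,-2.5,-1],[8,-5,-2],[12,-7.5,-3],[16,-10,-4],[20,-12.5,-4],[24,-15,-4],[27,-18,-4],[30,-21.5,-5],[33,-25,-5],[36,-28.5,-5],[39,-32,-5.5],[42,-36,-5.5],[45,-40,-5.5],[47,-44.5,-5.5],[49,-49,-5.5],[50.5,-53.5,-5.5],[52,-58,-5],[53,-62.5,-5],[54,-66,-5],[54,-68,-4.7]], "roll": [0,0.02,0.04,0.06,0.08,0.1,0.12,0.14,0.16,0.18,0.2,0.22,0.24,0.26,0.28,0.28,0.28,0.28,0.28,0.28]}}

```text
time: 2.15
position: [0.5196, 0.1524, 0.2697]
tool_rot: [-3.139, 0.084, -0.001]
ft_force: [0.2, -0.6, -0.2]
grip_width: 0.996
grip_force: 0.0
```

Request:
{"api": "move_arm", "payload": {"slide": [[0,0,0],[0,0,0]], "roll": [0,0]}}

```text
time: 2.35
position: [0.5201, 0.1474, 0.2692]
tool_rot: [3.139, -0.091, -0.001]
ft_force: [0.6, -1.0, -0.5]
grip_width: 0.998
grip_force: 0.0
```

```bash
python3 - <<'E'
from h import *
c=cams.get_calibration("wrist"); im=cams.get_image("wrist")[:,:,::-1]; cv2.imwrite("pics/w1.png",im); np.savez("w1.npz",**c)
go((.5,.1,.2)); print(monitor.get_state()["joint_positions"].round(2))
cv2.imwrite("pics/w1b.png",cv2.resize(im,(768,576),interpolation=cv2.INTER_CUBIC))
E
```

```text
yaw deg -3.43 tilt 0.07 pos [0.5204 0.1464 0.2693] t 2.4
(0.5, 0.1, 0.2) slide cm [-1.76  4.74  6.93]
[ 0.41  0.13 -0.79  1.63  0.09  1.43 -2.02]
```

View pics/w1b.png

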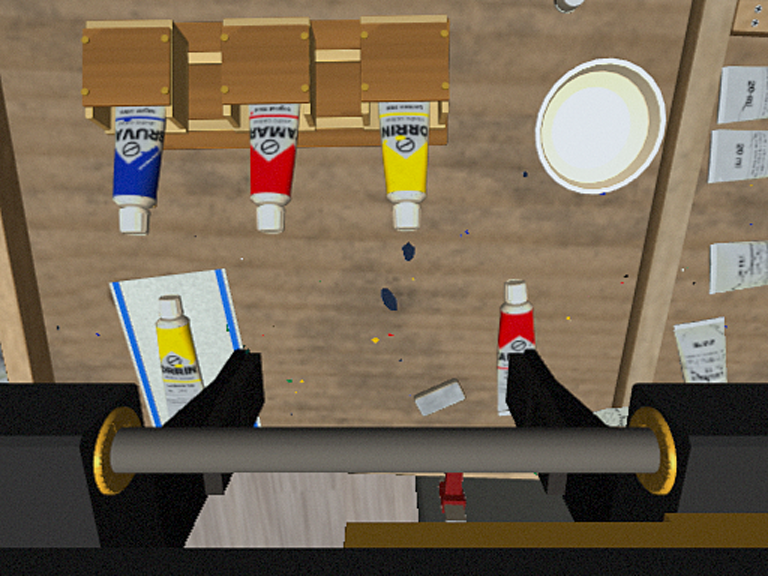

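The wrist view shows the rack with caps at (768-px picture) yellow (406,228), red (270,231) and blue (133,232). The mouth edge runs from (83,106) to (448,101), and the dish rim centre is at (600,126). The card again holds yellow.

```bash
python3 - <<'E'
from h import *
c=dict(np.load("w1.npz")); im=cv2.imread("pics/w1.png"); hsv=cv2.cvtColor(im,cv2.COLOR_BGR2HSV)
k=1/1.5
for n,p in dict(yel=(406.5,224),red=(270,226),blue=(133.5,227)).items(): print(n,plane(c,np.array(p)*k,.0818).round(4))
for n,p in dict(mouthL=(83,106),mouthR=(448,101)).items(): print(n,plane(c,np.array(p)*k,.068).round(4))
for n,p in dict(bL=(245,147),bR=(447,144)).items(): print(n,plane(c,np.array(p)*k,.01).round(4))
h=hsv[30:140,340:455]; m=((h[...,1]<50)&(h[...,2]>170)).astype(np.uint8)
cn=max(cv2.findContours(m,0,2)[0],key=cv2.contourArea); e=cv2.fitEllipse(cv2.convexHull(cn)); print("dish",plane(c,np.array(e[0])+[340,30],.024),e)
# tube axis: centre of yellow band/cap per row
h=hsv[60:160,240:300]
m=((h[...,0]>20)&(h[...,0]<36)&(h[...,1]>120)).astype(np.uint8)
cn=max(cv2.findContours(m,0,2)[0],key=cv2.contourArea);x,y,w,hh=cv2.boundingRect(cn);print("yellow bbox",x+240,y+60,w,hh)
g=m[y:y+hh]; 
for r in range(10,hh,6):
    u=np.nonzero(g[r])[0]; print(r+y+60,(u.min()+u.max())/2+240, plane(c,((u.min()+u.max())/2+240,r+y+60),.068).round(4))
E
```

```text
yel [0.5393 0.1302 0.0818]
red [0.5434 0.2253 0.0818]
blue [0.5481 0.3205 0.0818]
mouthL [0.6295 0.3444 0.068 ]
mouthR [0.6187 0.0982 0.068 ]
bL [0.5957 0.2543 0.01  ]
bR [0.5888 0.0925 0.01  ]
dish [ 0.59635339 -0.02314636  0.024     ] ((59.942447662353516, 53.6025390625), (82.66645050048828, 94.28666687011719), 36.0986442565918)
yellow bbox 254 93 31 36
103 269.5 [0.5855 0.1292 0.068 ]
109 269.5 [0.5795 0.1294 0.068 ]
115 270.0 [0.5733 0.1292 0.068 ]
121 270.0 [0.5671 0.1295 0.068 ]
127 270.0 [0.5608 0.1297 0.068 ]
```

Request:
{"api": "move_arm", "payload": {"slide": [[2,0.6,3],[4,1.2,6],[5.15,1.45,10],[5.15,1.45,13],[5.15,1.45,13],[5.15,1.45,13]], "roll": [-0.016,-0.016,-0.016,-0.016,-0.016,-0.016]}}

```text
time: 3.0
position: [0.571, 0.1292, 0.1399]
tool_rot: [3.14, -0.069, -0.001]
ft_force: [0.1, 0.9, 0.3]
grip_width: 0.998
grip_force: 0.0
```

```bash
python3 -c "
from h import *
go((.571,.1288,.0495))"
```

```text
yaw deg -2.53 tilt 0.03 pos [0.571  0.1292 0.1399] t 3.0
(0.571, 0.1288, 0.0495) slide cm [0.   0.04 9.04]
```

Request:
{"api": "move_arm", "payload": {"slide": [[0,0,3],[0,0,6],[0,0,8],[0,0,9],[0,0,9],[0,0,9]], "roll": [0,0,0,0,0,0]}}

```text
time: 3.6
position: [0.5722, 0.1308, 0.0515]
tool_rot: [-3.141, 0.067, -0.005]
ft_force: [1.2, 0.5, 0.3]
grip_width: 0.997
grip_force: 0.0
```

Request:
{"api": "move_arm", "payload": {"slide": [[0,0,0],[0,0,0],[0,0,0],[0,0,0],[0,0,0],[0,0,0],[0,0,0],[0,0,0],[0,0,0],[0,0,0]], "roll": [0,0,0,0,0,0,0,0,0,0], "gripper": 0, "squeeze": 30}}

```text
time: 4.6
position: [0.5707, 0.1305, 0.0495]
tool_rot: [3.141, -0.066, -0.0]
ft_force: [0.2, -0.0, -0.6]
grip_width: 0.333
grip_force: 29.9
```

The tube is gripped at a 29 mm opening, as expected. Now I'll draw it 82 mm along its axis, 20° up.

Request:
{"api": "move_arm", "payload": {"slide": [[-0.94,0,-0.34],[-1.88,0,-0.68],[-2.82,0,-1.03],[-3.76,0,-1.37],[-4.7,0,-1.71],[-5.64,0,-2.05],[-6.58,0,-2.39],[-7.7,0,-2.8],[-7.7,0,-2.8],[-7.7,0,-2.8]], "roll": [0,0,0,0,0,0,0,0,0,0]}}

```text
time: 5.6
position: [0.4939, 0.1336, 0.0777]
tool_rot: [3.14, -0.066, 0.001]
ft_force: [0.9, 0.0, -0.9]
grip_width: 0.332
grip_force: 29.9
```

```bash
python3 - <<'E'
from h import *
a=cams.get_image("scene")[150:260,110:290,::-1]; b=cams.get_image("side")[165:275,135:295,::-1]
f=lambda i:cv2.resize(i,None,fx=2.3,fy=4*.575,interpolation=cv2.INTER_CUBIC)
cv2.imwrite("pics/d.png",np.hstack([f(a),f(b)])); go((.5,.1,.1)); print(f(a).shape)
E
```

```text
yaw deg -2.44 tilt 0.01 pos [0.4941 0.1336 0.0774] t 5.7
(0.5, 0.1, 0.1) slide cm [ 0.73  3.33 -2.26]
(253, 414, 3)
```

View pics/d.png

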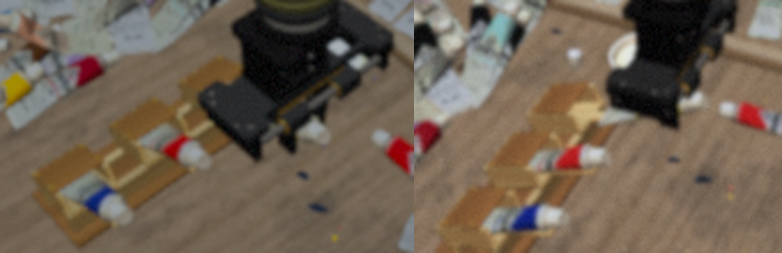

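The tube is clear of the sleeve. This interface can't tilt the tool, so I'll tip the tube in the grip. Its underside rests on the tongue tip of the fixed rack while I lower the gripper.

Request:
{"api": "move_arm", "payload": {"slide": [[0,0.2,0.4],[0,0.3,0.8],[0,0.3,1.2],[0,0.3,1.6],[0,0.3,2.0],[0,0.3,2.4],[0,0.3,2.4]], "roll": [0,0,0,0,0,0,0], "squeeze": 20}}

```text
time: 6.4
position: [0.4933, 0.1308, 0.0528]
tool_rot: [3.141, -0.066, -0.001]
ft_force: [0.0, -0.6, 1.1]
grip_width: 0.332
grip_force: 20.0
```

```bash
python3 - <<'E'
from h import *
im=cams.get_image("wrist")[:,:,::-1]; cv2.imwrite("pics/w2.png",im[60:330,100:420]); go((.490,.131,.021)); print(monitor.get_state()["ft_force"].round(1))
E
```

```text
yaw deg -2.41 tilt 0.04 pos [0.4934 0.1308 0.0532] t 6.45
(0.49, 0.131, 0.021) slide cm [-0.34 -0.01  3.22]
[-1.   0.7  0.1]
```

View pics/w2.png

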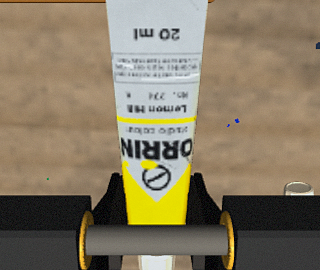

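The wrist crop shows the tube straight in the pads with its tail toward the rack. Contact force is small, so I'll carry on down and then check the pitch.

Request:
{"api": "move_arm", "payload": {"slide": [[-0.1,0,0.4],[-0.1,0,0.8],[-0.2,0,1.2],[-0.2,0,1.6],[-0.3,0,2.0],[-0.3,0,2.4],[-0.3,0,2.8],[-0.3,0,3.2],[-0.3,0,3.2],[-0.3,0,3.2]], "roll": [0,0,0,0,0,0,0,0,0,0]}}

```text
time: 7.45
position: [0.49, 0.1309, 0.0211]
tool_rot: [3.141, -0.066, -0.002]
ft_force: [-1.1, -0.8, -0.0]
grip_width: 0.331
grip_force: 20.2
```

```bash
python3 - <<'E'
from h import *
go((.490,.131,.021));c=cams.get_calibration("wrist");im=cams.get_image("wrist")[:,:,::-1]; print(monitor.get_state()["ft_force"].round(1))
a=cams.get_image("side")[165:265,175:295,::-1]
cv2.imwrite("pics/w3.png",np.hstack([im,cv2.resize(a,(288,384),interpolation=cv2.INTER_CUBIC)]))
np.savez("w3.npz",**c)
p=monitor.get_state()["position"]+[0,0,.019]
x=np.array([np.cos(np.radians(-2.5)),np.sin(np.radians(-2.5)),0])
for th in (-20,0,10,20,30,40): # top/underside tail end pixel for cap-down th
    t=np.radians(th); back=x*np.cos(t)+np.array([0,0,np.sin(t)]); up=-x*np.sin(t)+np.array([0,0,np.cos(t)])
    print(th,proj(c,p+back*.102-up*.010).round(1),proj(c,p+back*.102).round(1))
E
```

```text
yaw deg -2.41 tilt 0.09 pos [0.49   0.1309 0.0211] t 7.45
(0.49, 0.131, 0.021) slide cm [ 0.   -0.01  0.01]
[-1.2 -0.4  0.4]
-20 [255.9  67.8] [255.9  59.4]
0 [256.   39.2] [256.   35.9]
10 [256.   32.3] [255.9  33.6]
20 [255.9  34.2] [255.9  42.3]
30 [255.9  49. ] [255.8  66.7]
40 [255.7  81.9] [255.6 111.8]
```

View pics/w3.png

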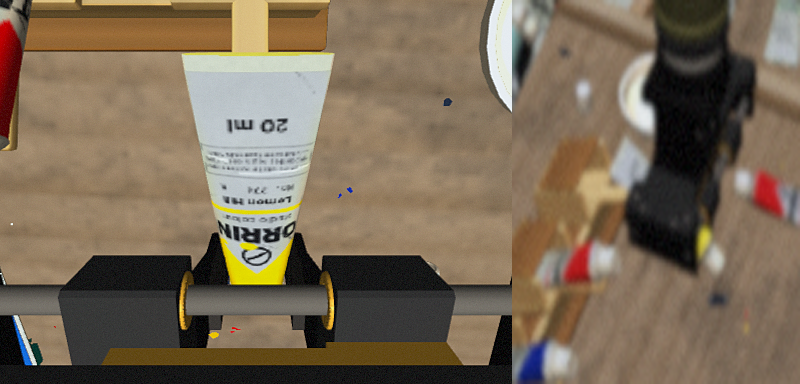

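The tail edge is at row ~53 and spans columns 182–335. That matches the prediction for a pitch of about 30° cap-down, and the side view shows the cap pointing down. I'll squeeze harder, lift, and carry it to the dish.

Request:
{"api": "move_arm", "payload": {"slide": [[0,0,0],[0,0,0],[0,0,-1],[0,0,-3],[0,0,-5],[0,0,-7],[0,0,-9.5],[0,0,-12],[1,1,-13],[3,3,-13],[5,5,-13],[7,7.5,-13],[9,10,-13],[11,12,-13],[13,13.8,-13],[14.1,14.9,-13],[14.1,14.9,-13],[14.1,14.9,-13],[14.1,14.9,-13],[14.1,14.9,-13]], "roll": [0,0,0,0,0,0,0,0,0,0,0,0,0,0,0,0,0,0,0,0], "squeeze": 45}}

```text
time: 9.55
position: [0.6247, -0.0224, 0.1518]
tool_rot: [3.141, -0.063, 0.0]
ft_force: [1.1, -0.9, -0.3]
grip_width: 0.322
grip_force: 44.8
```

```bash
python3 - <<'E'
from h import *
go((.625,-.0235,.15));S=[cams.get_calibration(n) for n in("wrist","scene","side")];I=[cams.get_image(n)[:,:,::-1] for n in("wrist","scene","side")]
g=monitor.get_state()["position"]+[0,0,.019]; c=S[0]
x=np.array([np.cos(np.radians(-2.4)),np.sin(np.radians(-2.4)),0])
for th in (15,20,25,30,35,40):
    t=np.radians(th); back=x*np.cos(t)+np.array([0,0,np.sin(t)]); up=-x*np.sin(t)+np.array([0,0,np.cos(t)])
    q=g+back*.102-up*.008; n=g-back*.036+up*.001
    print(th,"tail px",proj(c,q).round(1),"width px",(c["mtx"][0,0]*.043/(c["R"]@q+c["t"])[2]).round(1),"nose",n.round(4),[proj(s,n).round(1).tolist() for s in S[1:]])
for s,n in zip(S[1:],("scene","side")): print(n,"dish px",proj(s,(.594,-.022,.024)).round(1))
f=lambda i,r:cv2.resize(i[r[1]:r[1]+100,r[0]:r[0]+100],(288,288),interpolation=cv2.INTER_CUBIC)
cv2.imwrite("pics/w4.png",np.hstack([cv2.resize(I[0][:230,120:390],(224,191)) if 0 else I[0][0:288,150:360],f(I[1],(205,90)),f(I[2],(190,115))]))
E
```

```text
yaw deg -2.29 tilt 0.01 pos [ 0.6247 -0.0224  0.1518] t 9.55
(0.625, -0.0235, 0.15) slide cm [0.03 0.11 0.18]
15 tail px [258.4  31.7] width px 127.7 nose [ 0.59   -0.0217  0.1625] [[256.9, 133.5], [235.6, 150.1]]
20 tail px [258.6  34.5] width px 136.9 nose [ 0.5909 -0.0218  0.1595] [[256.6, 134.3], [235.4, 150.9]]
25 tail px [258.7  40.7] width px 147.0 nose [ 0.592  -0.0218  0.1565] [[256.3, 135.0], [235.0, 151.7]]
30 tail px [258.9  50.8] width px 157.8 nose [ 0.5933 -0.0219  0.1537] [[255.9, 135.6], [234.6, 152.5]]
35 tail px [259.   65.6] width px 169.3 nose [ 0.595 -0.022  0.151] [[255.5, 136.1], [234.1, 153.2]]
40 tail px [259.2  85.7] width px 181.2 nose [ 0.5968 -0.022   0.1485] [[255.0, 136.5], [233.6, 153.8]]
scene dish px [255.5 171. ]
side dish px [236.1 188.6]
```

View pics/w4.png

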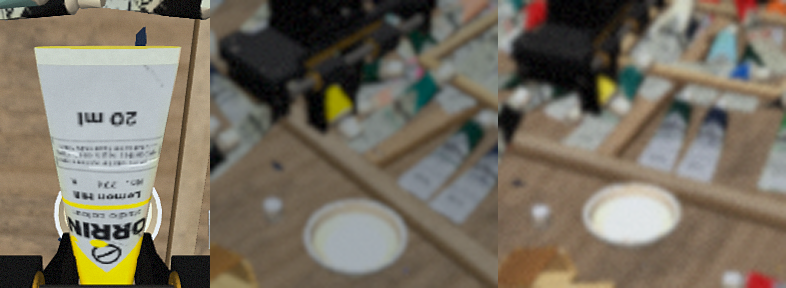

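```bash
python3 - <<'E'
from h import *
from scipy.optimize import fsolve
im=cv2.imread("pics/w4.png")[:,:210]
hsv=cv2.cvtColor(im,cv2.COLOR_BGR2HSV)
m=(hsv[...,1]<60)&(hsv[...,2]>150)
for r in range(40,62,2):
    u=np.nonzero(m[r,20:195])[0]+20; print(r,u.min() if len(u) else None,u.max() if len(u) else None,end=" | ")
print()
c=cams.get_calibration("wrist"); g=monitor.get_state()["position"]+[0,0,.019]
x=np.array([np.cos(np.radians(-2.3)),np.sin(np.radians(-2.3)),0])
def f(v,row,w):
    t,h=v; q=g+.102*(x*np.cos(t)+np.array([0,0,np.sin(t)]))+h*(-x*np.sin(t)+np.array([0,0,np.cos(t)]))
    return [proj(c,q)[1]-row, c["mtx"][0,0]*.043/(c["R"]@q+c["t"])[2]-w]
for row in (45,46,48):
  for w in (145,147,149): 
    s=fsolve(f,[.45,-.008],args=(row,w)); print(row,w,np.degrees(s[0]).round(1),(s[1]*1000).round(1))
E
```

```text
40 None None | 42 None None | 44 None None | 46 None None | 48 34 180 | 50 34 180 | 52 35 180 | 54 35 179 | 56 35 179 | 58 36 178 | 60 36 177 | 
45 145 20.5 -0.0
45 147 21.1 -0.0
45 149 22.9 -2.2
46 145 20.8 -0.0
46 147 21.4 -0.0
46 149 21.9 -0.0
48 145 21.3 0.0
48 147 21.8 0.0
48 149 22.4 0.0<stdin>:16: RuntimeWarning: The iteration is not making good progress, as measured by the 
 improvement from the last five Jacobian evaluations.
<stdin>:16: RuntimeWarning: The iteration is not making good progress, as measured by the 
 improvement from the last ten iterations.
```

The wrist-only estimate comes out between about 21° and 28°, too near the limit. There's plenty of time left, so I'll re-tip on the tongue with a shorter lever, aiming for about 36°.

Request:
{"api": "move_arm", "payload": {"slide": [[-2,-2.5,0],[-4,-5,0],[-6.5,-7.5,0],[-9,-10,0],[-11,-12.5,0],[-12.5,-14,0],[-12.5,-14,2],[-12.5,-14,5],[-12.5,-14,7],[-12.5,-14,8.5]], "roll": [0,0,0,0,0,0,0,0,0,0]}}

```text
time: 10.7
position: [0.5058, 0.1207, 0.0652]
tool_rot: [3.14, -0.067, -0.002]
ft_force: [0.9, 0.2, -0.3]
grip_width: 0.326
grip_force: 44.8
```

Request:
{"api": "move_arm", "payload": {"slide": [[0,0,0],[0,0,0.5],[0,0,1],[0,0,1.5],[0,0,2],[0,0,2.4],[0,0,2.8],[0,0,3.2],[0,0,3.6],[0,0,4],[0,0,4.4],[0,0,4.4],[0,0,4.4]], "roll": [0,0,0,0,0,0,0,0,0,0,0,0,0], "squeeze": 20}}

```text
time: 12.0
position: [0.5057, 0.1213, 0.0222]
tool_rot: [3.141, -0.066, -0.002]
ft_force: [-1.4, 0.8, 1.3]
grip_width: 0.335
grip_force: 20.1
```

```bash
python3 - <<'E'
from h import *
go((.505,.123,.022),(.6247,-.0224,.152)); im=cams.get_image("wrist")[:,:,::-1]; cv2.imwrite("pics/w5.png",im)
E
```

```text
yaw deg -2.41 tilt 0.07 pos [0.5057 0.1213 0.0222] t 12.0
(0.505, 0.123, 0.022) slide cm [-0.07 -0.17  0.02]
(0.6247, -0.0224, 0.152) slide cm [ 12.48  13.86 -12.99]
```

View pics/w5.png

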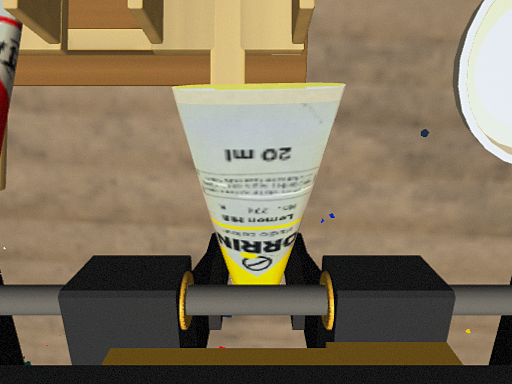

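The tail is now at row 86 and spans 173–345, which puts the pitch at about 36–38° down. Now squeeze, lift and return to the dish.

Request:
{"api": "move_arm", "payload": {"slide": [[0,0,0],[0,0,0],[0,0,-1],[0,0,-3],[0,0,-5],[0,0,-7],[0,0,-9.5],[0,0,-12],[1,1,-13],[3,3,-13],[5,5,-13],[7,7.5,-13],[9,10,-13],[11,12,-13],[12.4,13.9,-13],[12.4,13.9,-13],[12.4,13.9,-13],[12.4,13.9,-13],[12.4,13.9,-13],[12.4,13.9,-13]], "roll": [0,0,0,0,0,0,0,0,0,0,0,0,0,0,0,0,0,0,0,0], "squeeze": 45}}

```text
time: 14.05
position: [0.624, -0.0219, 0.1527]
tool_rot: [3.141, -0.064, 0.0]
ft_force: [0.7, 1.1, -1.1]
grip_width: 0.325
grip_force: 44.7
```

```bash
python3 - <<'E'
from h import *
go((.6235,-.0232,.152));S=[cams.get_calibration(n) for n in("wrist","scene","side")];I=[cams.get_image(n)[:,:,::-1] for n in("wrist","scene","side")]
g=monitor.get_state()["position"]+[0,0,.019]; c=S[0]
x=np.array([np.cos(np.radians(-2.3)),np.sin(np.radians(-2.3)),0])
for th in (20,30,36,42):
    t=np.radians(th); back=x*np.cos(t)+np.array([0,0,np.sin(t)]); up=-x*np.sin(t)+np.array([0,0,np.cos(t)])
    n=g-back*.036+up*.001
    print(th,[proj(c,g+back*.102+h*up).round(0).tolist() for h in(-.008,0)],"nose",n.round(4),[proj(s,n).round(1).tolist() for s in S[1:]])
f=lambda i,r:cv2.resize(i[r[1]:r[1]+60,r[0]:r[0]+60],(288,288),interpolation=cv2.INTER_CUBIC)
cv2.imwrite("pics/w6.png",np.hstack([I[0][0:288,150:360],f(I[1],(225,95)),f(I[2],(205,115))]))
# rack/dish unchanged? dish centre from scene/side
for c,im,(x0,y0,x1,y1) in zip(S[1:],I[1:],((230,150,285,195),(212,172,262,206))):
    h=cv2.cvtColor(im,cv2.COLOR_BGR2HSV)[y0:y1,x0:x1]; m=((h[...,1]<60)&(h[...,2]>140)).astype(np.uint8)
    e=cv2.fitEllipse(max(cv2.findContours(m,0,2)[0],key=cv2.contourArea)); print("dish",np.array(e[0])+[x0,y0],plane(c,np.array(e[0])+[x0,y0],.024).round(4))
E
```

```text
yaw deg -2.33 tilt 0.02 pos [ 0.624  -0.0219  0.1527] t 14.05
(0.6235, -0.0232, 0.152) slide cm [-0.05  0.13  0.07]
20 [[257.0, 35.0], [257.0, 42.0]] nose [ 0.59   -0.0211  0.1603] [[256.7, 134.3], [235.5, 150.9]]
30 [[257.0, 52.0], [257.0, 66.0]] nose [ 0.5925 -0.0212  0.1546] [[256.0, 135.6], [234.8, 152.4]]
36 [[257.0, 70.0], [257.0, 90.0]] nose [ 0.5945 -0.0213  0.1513] [[255.4, 136.2], [234.2, 153.2]]
42 [[257.0, 96.0], [257.0, 122.0]] nose [ 0.5968 -0.0214  0.1484] [[254.8, 136.7], [233.5, 153.9]]
dish [255.36552238 171.66870117] [ 0.5922 -0.0198  0.024 ]
dish [235.85309982 188.5747261 ] [ 0.5949 -0.0219  0.024 ]
```

View pics/w6.png

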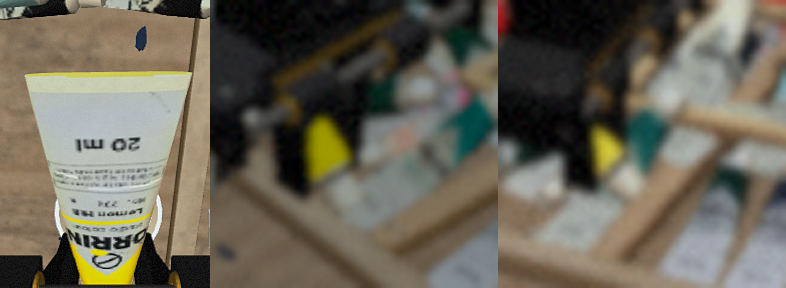

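The cap end is at about (254,137) in scene and (233,154) in side. That matches a pitch of ~36° with the nose at (0.594, -0.021, 0.151), right over the dish. The dish hasn't moved. I'll wait briefly to check for creep, then hand in.

Request:
{"api": "move_arm", "payload": {"slide": [[0,0,0],[0,0,0],[0,0,0],[0,0,0],[0,0,0],[0,0,0],[0,0,0],[0,0,0]], "roll": [0,0,0,0,0,0,0,0]}}

```text
time: 15.0
position: [0.6243, -0.0228, 0.1525]
tool_rot: [3.141, -0.066, -0.0]
ft_force: [-0.2, -0.0, -0.6]
grip_width: 0.328
grip_force: 44.7
```

```bash
python3 - <<'E'
from h import *
from bench import workorder
im=cams.get_image("wrist")[:288,150:360,::-1]
f=lambda i:int(np.argmax(i[:,60:150].mean((1,2))[40:110]>175)) 
a=cv2.imread("pics/w6.png")[:,:210]
g=lambda i:cv2.cvtColor(np.ascontiguousarray(i),cv2.COLOR_BGR2GRAY).astype(np.float32)[50:220]
sh=cv2.phaseCorrelate(g(a),g(im)); d=np.abs(g(a)-g(im)).mean(); print(f(a),f(im),sh,d)
if abs(sh[0][1])<1.5 and d<12: print(workorder.close_job())
E
```

```text
37 37 ((-0.07067111259677006, -0.013444712902355604), 1.0224852775840603) 3.3512886
the job is handed in; nothing more can be done
None
```

The job is handed in: the fresh yellow tube is held still with its cap about 35° below level, over the middle of the white dish and about 15 cm above the worktop, at about 15 s on the robot clock (all from my camera estimates; no verdict was returned).

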